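# Turn the tea turntable so the milk jug faces front

## Robot

A 6-joint arm with a two-finger parallel gripper is mounted at the origin on the work surface. World frame = base frame: x ahead of the robot, y to its left, z up, the work surface at z = 0. Lengths are in m, angles in rad, forces in N, time in s.
With the tool pointing down it reaches from about 0.25 to 0.775 m from the base axis. Payload 4 kg.
Tool frame: the origin (TCP) lies between the finger pads; the fingertips stand 14 mm ahead of it and the grasp point (between the pads) lies 5 mm behind it (robot.tips_ahead is the distance from the TCP to the fingertips, in m); z points along the fingers, y is the direction in which the jaws open and shut (so a half turn about z gives the same grasp; the last joint's range is limited). The gripper opens to 94 mm and grips with 3 to 60 N. Pads are 16 mm wide; open, the fingers measure 119 mm over their backs; the gripper's body (75 mm by 177 mm) begins 78 mm behind the grasp point.
Start: joints at [1.179, 0.087, 1.371, -0, 1.684, -0.103], TCP at [0.157, 0.527, 0.22] pointing down, gripper open.
Joint ranges: [-3.1, 3.1], [-0.76, 2.03], [0.27, 2.55], [-1.08, 4.22], [0.17, 2.65], [-2.57, 2.57]. Speed limits (rad/s): [2.79, 2.79, 3.14, 3.14, 3.14, 3.14].

## Interface

Orientations are given as [roll, pitch, yaw] about the fixed x, y, z axes, in that order (R = Rz(yaw) Ry(pitch) Rx(roll)).
In Python, from bench import robot, optics, job gives the robot as it stands.
- The arm moves only by the tool apply_moves, never from a script. Its argument "moves" is a list of rows, each a list of 3 entries, a list of its own where there are three numbers: the shift along the tool's x, y, z in cm, then the turn, a rotation vector about the tool's x, y, z in rad, then the opening, from 0 (shut) to 1 (fully open). In form: [[[tx, ty, tz], [rx, ry, rz], grip], ...]. A call has exactly 10 rows; each row is the pose to reach, as a shift and turn from the pose commanded when the call began, along the tool's axes at that moment; what a row does not reach only later rows make up. A row lasts 1/12 s, in which the tool goes at most 41.7 mm and 7.16 degrees, less where a joint would pass 70% of its speed; a pose out of reach is approached as far as the arm can. A call with a gripper value outside its range is refused whole. The fingers move at their own pace and stop on an object; the grip force is fixed at half the most. Time passes only in rows, so rows that repeat a pose let the fingers close, or fill a call up. It gives the time, the measured TCP pose, the force and the opening at its end, in the units of the state.
- robot.get_obs(): the state, without advancing time (a new reading comes with each control period).
- optics.snapshot(name): name is "side" or "top"; returns the picture (384x512x3 uint8, red, green, blue); there is no depth.
- optics.get_calibration(name): a dict with "fx", "fy", "cx", "cy" (pixels), "k1" (the pictures are not rectified: a ray, as slopes to the right and down, at radius r is drawn at 1 + k1 r^2 times it, then the intrinsics apply), "rvec" (rotation vector, rad) and "tvec" (3), from world to camera coordinates, as OpenCV has them. Camera axes: x right, y down, z forward; pixel columns grow to the right and rows downward; lengths in m; the calibration is good to about 2 mm. A picture is of the moment at which its call begins. get_calibration takes no time and is no camera call.
- job.close_job(): hands the job in, once; it reports no verdict.
The state is a dict: "time": time; "joint_positions": joint angles; "qvel": joint speeds; "joint_torque": joint torques, N m; "tool_pos": TCP position; "ee_rot": TCP orientation; "wrist_force": force on the tool from outside, world axes, zero at the start; "wrist_torque": the same for the moment, N m; "width": finger opening in m.
Only numpy, scipy, OpenCV 4.12 (cv2) and the standard library are available. Lean on these libraries where they do the work, as an engineer would, in place of code of your own. Each camera call takes 0.05 s, during which the arm holds its last target.

## Task

Gently push the rim pegs of the round wooden turntable with the fingers, without gripping them, until the stainless steel milk jug with the black handle has come round to the front and stands squarely in line with the brass pointer under the turntable's edge. Do not touch, lift or topple the teapot, jug or tumblers riding on the turntable, do not whirl it round, and leave the white box, the tea caddy and the hook rail undisturbed. Finish with the turntable at rest.

Things in the scene. Friction and masses are not known exactly. Their poses are not given: they have to be found in the camera images.
- plinth: fixed black steel foot under the turntable, radius 100 mm, 22 mm high, standing on the slate; origin at the centre of its underside, on the turntable's axis, z up. Its -x axis is the front: a flat brass pointer 30 mm wide, 8 mm high lies along it just above the slate, and shows beyond the turntable's edge, out to 216 mm from the axis. The foot and its pointer do not turn.
- pointer (a point): point on top of the fixed brass pointer, 200 mm from the turntable's axis, 8 mm above the slate; marks the front
- turntable_centre (a point): centre of the turntable's upper face, on its upright axis; 44 mm above the slate. The turntable is a wooden disc of radius 165 mm, 22 mm thick, on the plinth. Its frame turns with the disc.
- peg_top (a point): centre of the top of one of the six identical upright dark wood pegs on the rim of the disc, 109 mm above the slate. Each peg is 16 mm in diameter and stands 65 mm above the disc's upper face with its axis 153 mm from the turntable's axis; the six are spaced evenly, 60 degrees apart, and turn with the disc.
- turntable (a joint): turning angle of the turntable in rad, 0 at the start, growing anticlockwise seen from above; several turns free either way. Pushing a peg with about 1 to 2 N turns it; friction in the bearing stops it almost at once when the push ends.
- milk_jug: stainless steel milk jug, loose on the turntable: round body of radius 34 mm, 80 mm high, with a black handle reaching 59 mm out from its axis on its own +x side; origin at the centre of its underside, its axis about 80 mm from the turntable's axis. It is the thing to bring to the front.
- teapot: navy ceramic teapot, loose on the turntable: radius 45 mm, 92 mm high with its lid knob, spout reaching 76 mm along its own +y, handle 73 mm along -y; origin at the centre of its underside, about 80 mm from the turntable's axis
- tumbler_a: green-tinted glass tumbler, loose on the turntable, radius 33 mm, 80 mm high; origin at the centre of its underside, about 80 mm from the turntable's axis
- tumbler_b: second green-tinted glass tumbler, the same as the first
- latch_box: closed white plastic box with grey side latches, 126 x 195 x 71 mm high, loose on the slate to the left of the turntable; origin at the centre of its underside
- tea_caddy: white ceramic jar with a wooden lid, radius 36 mm, 110 mm high, loose on the slate to the right; origin at the centre of its underside
- hook_rail: small fixed hook rail on two posts, 240 mm long along its y, 216 mm high, a steel tea strainer hanging on its own -x side (turned away from the robot) to 60 mm out; to the right of the turntable; origin at the centre of its underside
Mind the look-alikes: they are no part of the job. Leave any blue or orange look-alike of the tumbler_b alone.

How it is judged:
By the outcome, as a careful person would: the job done as asked, in the order asked, and still so for the second after the job is handed in, with the robot touching nothing.
It also fails if it takes over 64 s, if anything falls off the work surface, if the arm or the gripper's body presses on something with over 40 N, if the wrist force passes 120 N, or if a joint passes its speed limit or range.

## Working session

There is one attempt and no reset: what is moved stays moved. The work goes in short steps, Python scripts to look and compute and a tool call to move; the robot and the scene stay as the last step left them, time stands still between calls to the robot, and variables do not carry over. Pictures are saved under pics/ and viewed, and the job is handed in when it is done.

Besides the shell and the picture viewer there is one more tool, called after "Emit:" as name([rows], argument=value, ...), one row to a line, values as JSON. apply_moves: Moves the arm, as the interface text tells. Its arguments: {"type":"object","properties":{"moves":{"type":"array"}},"required":["moves"]}

```bash
mkdir -p pics; ls; python3 - <<'E'
from bench import robot, optics
import cv2
o=robot.get_obs()
print({k:o[k] for k in('time','tool_pos','ee_rot','wrist_force','width')})
for n in('side','top'):
    cv2.imwrite(f'pics/{n}0.png',optics.snapshot(n)[:,:,::-1]); print(n,optics.get_calibration(n))
E
```

```text
pics
{'time': 0.0, 'tool_pos': array([0.15644345, 0.52673436, 0.21829951]), 'ee_rot': array([-3.13937910e+00, -2.19090882e-04,  2.85282436e+00]), 'wrist_force': array([-0.2489402 ,  0.47625842,  0.57575235]), 'width': 0.09399021512697417}
side {'fx': 403.2407229390108, 'fy': 403.2407229390108, 'cx': 255.91241738981617, 'cy': 193.78159142656952, 'k1': -0.12479243676059361, 'rvec': array([ 2.08798175, -0.68516907,  0.33660661]), 'tvec': array([-0.44162116,  0.27816311,  1.17587325])}
top {'fx': 347.4626913443953, 'fy': 347.4626913443953, 'cx': 251.4870904093719, 'cy': 194.79501140103199, 'k1': -0.0070520714402567295, 'rvec': array([ 2.17938569, -2.1499057 ,  0.08945866]), 'tvec': array([0.00329389, 0.54788711, 1.10277728])}
```

View pics/side0.png

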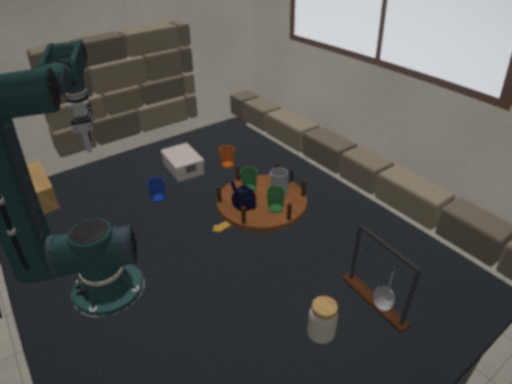

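View pics/top0.png

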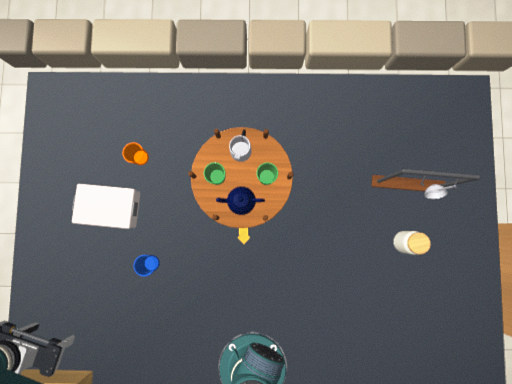

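```bash
cat > h.py <<'E'
import numpy as np, cv2
from bench import robot, optics
def ray(n,uv):
    c=optics.get_calibration(n); R=cv2.Rodrigues(c['rvec'])[0]; t=c['tvec']
    d=np.array([(uv[0]-c['cx'])/c['fx'],(uv[1]-c['cy'])/c['fy']]); r=d.copy()
    for _ in range(30): r=d/(1+c['k1']*(r@r))
    return -R.T@t, R.T@np.array([*r,1.])
def onz(n,uv,z):
    o,d=ray(n,uv); return o+d*(z-o[2])/d[2]
def proj(n,p):
    c=optics.get_calibration(n); R=cv2.Rodrigues(c['rvec'])[0]; q=R@np.asarray(p,float)+c['tvec']
    s=q[:2]/q[2]; s=s*(1+c['k1']*(s@s)); return s*c['fx']+[c['cx'],c['cy']]
def obs():
    o=robot.get_obs(); print({k:np.round(o[k],3) for k in('time','tool_pos','ee_rot','wrist_force','width','joint_positions')}); return o
def crop(n,name,x0,x1,y0,y1,s):
    im=optics.snapshot(n); cv2.imwrite('pics/raw_'+name+'.png',im[:,:,::-1])
    cv2.imwrite('pics/'+name+'.png',cv2.resize(im[y0:y1,x0:x1,::-1],None,fx=s,fy=s,interpolation=cv2.INTER_CUBIC)); return im
E
python3 - <<'E'
from h import *
im=cv2.imread('pics/top0.png')
cv2.imwrite('pics/topz0.png',cv2.resize(im[115:255,180:305],None,fx=4.2,fy=4.2,interpolation=cv2.INTER_CUBIC))
im2=cv2.imread('pics/side0.png')
cv2.imwrite('pics/sidez0.png',cv2.resize(im2[130:250,195:325],None,fx=5,fy=5,interpolation=cv2.INTER_CUBIC))
hsv=cv2.cvtColor(im,cv2.COLOR_BGR2HSV)
for p in[(191,178),(292,178),(241,127),(241,228)]:print(hsv[p[1],p[0]],onz('top',p,.044))
m=cv2.inRange(hsv,(20,120,120),(30,255,255)); m[:225]=0;m[250:]=0
ys,xs=np.nonzero(m); print('pointer',xs.min(),xs.max(),ys.min(),ys.max(),onz('top',(xs.mean(),ys.mean()),.008))
E
```

```text
[ 13 170 205] [0.59798368 0.20629547 0.044     ]
[ 12 140 149] [ 0.60196402 -0.1188141   0.044     ]
[ 12 136 171] [0.76803232 0.04790872 0.044     ]
[ 22 178 243] [0.43984393 0.0422484  0.044     ]
pointer 238 429 228 249 [ 0.41363113 -0.21319103  0.008     ]
```

View pics/topz0.png

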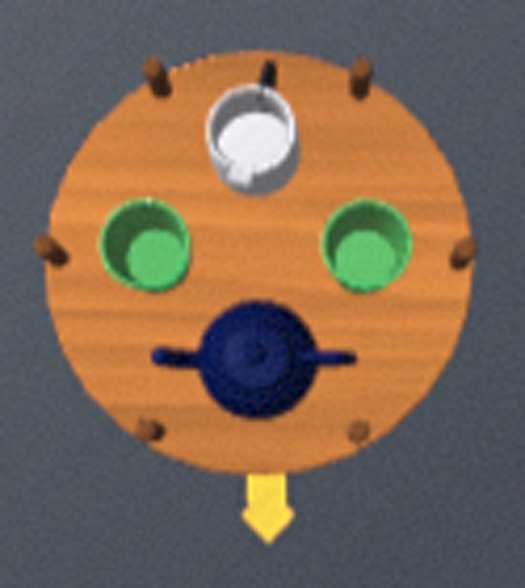

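View pics/sidez0.png

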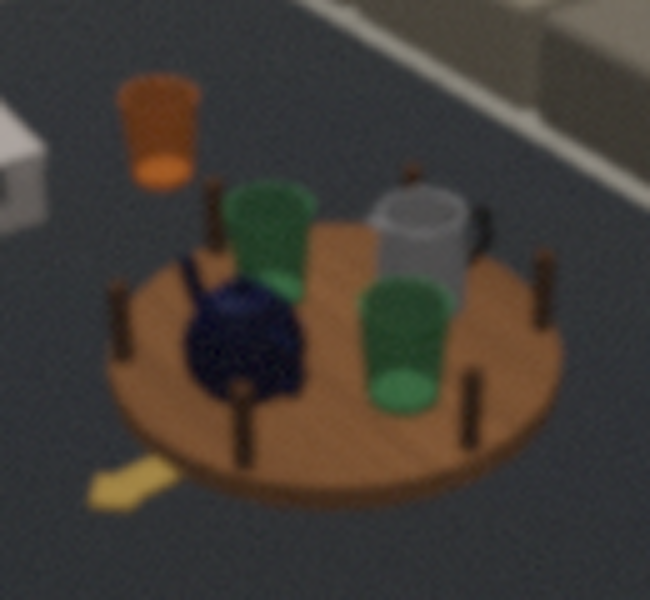

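```bash
cat >> h.py <<'E'
def disc(img_rgb):
    hsv=cv2.cvtColor(img_rgb,cv2.COLOR_RGB2HSV)
    m=cv2.inRange(hsv,(5,100,90),(18,255,255)); m[:, :165]=0; m[:,320:]=0; m[:110]=0; m[240:]=0
    c=max(cv2.findContours(m,cv2.RETR_EXTERNAL,cv2.CHAIN_APPROX_NONE)[0],key=cv2.contourArea)
    return c[:,0,:].astype(float)
def fitcircle(P,R=None):
    A=np.c_[2*P,np.ones(len(P))]; s=np.linalg.lstsq(A,(P**2).sum(1),rcond=None)[0]
    return s[:2],np.sqrt(s[2]+s[:2]@s[:2])
E
python3 - <<'E'
from h import *
im=cv2.imread('pics/top0.png')[:,:,::-1].copy()
print('cam',ray('top',(250,190))[0])
c=disc(im)
hull=cv2.convexHull(c.astype(np.float32))[:,0]
P=np.array([onz('top',p,.044)[:2] for p in c])
ctr,r=fitcircle(P)
for _ in range(5):
    d=abs(np.linalg.norm(P-ctr,axis=1)-r); k=d<0.004; ctr,r=fitcircle(P[k])
print('disc',ctr,r,k.mean())
hsv=cv2.cvtColor(im,cv2.COLOR_RGB2HSV)
m=cv2.inRange(hsv,(20,120,120),(30,255,255)); m[:228]=0;m[250:]=0;m[:,300:]=0;m[:,:200]=0
ys,xs=np.nonzero(m); q=[onz('top',(x,y),.008)[:2] for x,y in zip(xs,ys)]; q=np.array(q)
print('ptr mean',q.mean(0),'ext',q.min(0),q.max(0)); 
for y in range(228,248):
  x=xs[ys==y]
  if len(x): print(y,x.min(),x.max(), onz('top',(x.mean(),y),.008).round(4))
f=lambda p:(p[0]/4.2+180-.4,p[1]/4.2+115-.4)
for n,p,z in[('pegs',(152,65),.109),('',(363,67),.109),('',(40,243),.109),('',(468,245),.109),('',(150,430),.109),('',(360,432),.109),('jugrim',(251,130),.124),('jugbase inside',(256,145),.046),('handle',(270,66),.11)]:
  w=onz('top',f(p),z)[:2]; v=w-ctr; print(n,w.round(4),np.linalg.norm(v).round(4),np.degrees(np.arctan2(v[1],v[0])).round(1))
E
```

```text
cam [ 0.43838647 -0.00638246  1.15068911]
disc [0.6046658 0.0447477] 0.16270972351324525 0.8507462686567164
ptr mean [0.41835089 0.03635257] ext [0.39127559 0.01718419] [0.44017236 0.05313555]
228 239 247 [0.44   0.0373 0.008 ]
229 239 247 [0.4367 0.0372 0.008 ]
230 239 247 [0.4335 0.0372 0.008 ]
231 239 247 [0.4302 0.0371 0.008 ]
232 239 247 [0.427  0.0371 0.008 ]
233 239 247 [0.4237 0.037  0.008 ]
234 239 247 [0.4205 0.037  0.008 ]
235 239 248 [0.4172 0.0353 0.008 ]
236 239 249 [0.414  0.0336 0.008 ]
237 238 249 [0.4107 0.0352 0.008 ]
238 238 248 [0.4075 0.0367 0.008 ]
239 239 247 [0.4042 0.0367 0.008 ]
240 240 246 [0.401  0.0366 0.008 ]
241 241 245 [0.3977 0.0366 0.008 ]
242 242 244 [0.3945 0.0365 0.008 ]
243 243 244 [0.3913 0.0348 0.008 ]
pegs [0.7382 0.1221] 0.1543 30.1
 [ 0.7383 -0.0323] 0.1542 -30.0
 [0.6055 0.2001] 0.1553 89.7
 [ 0.6078 -0.1092] 0.154 -88.8
 [0.4715 0.117 ] 0.1515 151.5
 [ 0.4722 -0.0328] 0.1535 -149.6
jugrim [0.6869 0.0479] 0.0823 2.2
jugbase inside [0.694 0.048] 0.0894 2.1
handle [0.738  0.0356] 0.1337 -3.9
```

```bash
cat >> h.py <<'E'
from scipy.spatial.transform import Rotation as Ro
C=np.array([.605,.0445])
def rel(th,r,z):
    "shift in tool axes (cm) and rotvec from present to pose with finger at bearing th deg"
    o=robot.get_obs(); R0=Ro.from_euler('xyz',o['ee_rot'])
    t=np.radians(th); p=np.array([*(C+r*np.array([np.cos(t),np.sin(t)])),z])
    R1=Ro.from_euler('xyz',[np.pi,0,t-np.pi/2])
    print('target',p.round(3),'shift cm',(R0.inv().apply(p-o['tool_pos'])*100).round(2),'turn',(R0.inv()*R1).as_rotvec().round(3))
E
python3 -c "
from h import *
obs(); rel(79,.153,.23)"
```

```text
{'time': np.float64(0.1), 'tool_pos': array([0.156, 0.527, 0.218]), 'ee_rot': array([-3.14 , -0.   ,  2.853]), 'wrist_force': array([ 0.038,  0.093, -0.265]), 'width': np.float64(0.094), 'joint_positions': array([ 1.179,  0.088,  1.372, -0.   ,  1.684, -0.103])}
target [0.634 0.195 0.23 ] shift cm [-55.25 -18.23  -1.13] turn [-0.000e+00  3.000e-03  3.045e+00]
```

Emit:
apply_moves([
  [[-1.8, -0.6, 0], [0, 0, 0.1], 0],
  [[-3.7, -1.2, -0.1], [0, 0, 0.2], 0],
  [[-5.5, -1.8, -0.1], [0, 0, 0.3], 0],
  [[-7.4, -2.4, -0.2], [0, 0, 0.4], 0],
  [[-9.2, -3.0, -0.2], [0, 0, 0.5], 0],
  [[-11.0, -3.6, -0.2], [0, 0, 0.6], 0],
  [[-12.9, -4.3, -0.3], [0, 0, 0.7], 0],
  [[-14.7, -4.9, -0.3], [0, 0, 0.8], 0],
  [[-16.6, -5.5, -0.4], [0, 0, 0.9], 0],
  [[-18.4, -6.1, -0.4], [0, 0, 1.0], 0],
])

```text
time: 0.93
tool_pos: [0.3163, 0.4155, 0.223]
ee_rot: [-3.141, 0.0, 1.848]
wrist_force: [0.2, 0.5, 0.1]
width: 0.0307
```

```bash
python3 -c "
from h import *
obs(); rel(79,.153,.23)"
```

```text
{'time': np.float64(0.933), 'tool_pos': array([0.316, 0.416, 0.223]), 'ee_rot': array([-3.141,  0.   ,  1.848]), 'wrist_force': array([0.191, 0.51 , 0.069]), 'width': np.float64(0.031), 'joint_positions': array([ 0.812,  0.025,  1.429, -0.   ,  1.688,  0.535])}
target [0.634 0.195 0.23 ] shift cm [-29.93  24.54  -0.7 ] turn [0.00e+00 1.00e-03 2.04e+00]
```

Emit:
apply_moves([
  [[-1.5, 1.2, 0], [0, 0, 0.1], 0],
  [[-3.0, 2.5, -0.1], [0, 0, 0.2], 0],
  [[-4.5, 3.7, -0.1], [0, 0, 0.3], 0],
  [[-6.0, 4.9, -0.1], [0, 0, 0.4], 0],
  [[-7.5, 6.1, -0.2], [0, 0, 0.5], 0],
  [[-9.0, 7.4, -0.2], [0, 0, 0.6], 0],
  [[-10.5, 8.6, -0.2], [0, 0, 0.7], 0],
  [[-12.0, 9.8, -0.3], [0, 0, 0.8], 0],
  [[-13.5, 11.0, -0.3], [0, 0, 0.9], 0],
  [[-15.0, 12.3, -0.3], [0, 0, 1.0], 0],
])

```text
time: 1.77
tool_pos: [0.4759, 0.3058, 0.2259]
ee_rot: [-3.141, 0.001, 0.848]
wrist_force: [0.4, 0.2, 0.1]
width: 0.0004
```

```bash
python3 -c "
from h import *
obs(); rel(79,.153,.23)"
```

```text
{'time': np.float64(1.767), 'tool_pos': array([0.476, 0.306, 0.226]), 'ee_rot': array([-3.141e+00,  1.000e-03,  8.480e-01]), 'wrist_force': array([0.419, 0.222, 0.12 ]), 'width': np.float64(0.0), 'joint_positions': array([0.471, 0.122, 1.32 , 0.   , 1.701, 1.194])}
target [0.634 0.195 0.23 ] shift cm [ 2.14 19.22 -0.42] turn [0.00e+00 1.00e-03 1.04e+00]
```

Emit:
apply_moves([
  [[0.2, 2.1, 0], [0, 0, 0.115], 0],
  [[0.5, 4.3, -0.1], [0, 0, 0.23], 0],
  [[0.7, 6.4, -0.1], [0, 0, 0.345], 0],
  [[1.0, 8.5, -0.2], [0, 0, 0.46], 0],
  [[1.2, 10.7, -0.2], [0, 0, 0.575], 0],
  [[1.4, 12.8, -0.2], [0, 0, 0.69], 0],
  [[1.7, 14.9, -0.3], [0, 0, 0.805], 0],
  [[1.9, 17.0, -0.3], [0, 0, 0.92], 0],
  [[2.1, 19.2, -0.4], [0, 0, 1.04], 0],
  [[2.1, 19.2, -0.4], [0, 0, 1.04], 0],
])

```text
time: 2.6
tool_pos: [0.6363, 0.1929, 0.2286]
ee_rot: [3.139, 0.001, -0.195]
wrist_force: [-0.1, -0.8, -0.5]
width: 0.0005
```

```bash
python3 -c "
from h import *
obs(); rel(79,.153,.089)
crop('top','t1',165,320,100,260,4);crop('side','s1',165,345,80,250,4)"
```

```text
{'time': np.float64(2.6), 'tool_pos': array([0.636, 0.193, 0.229]), 'ee_rot': array([ 3.139e+00,  1.000e-03, -1.950e-01]), 'wrist_force': array([-0.054, -0.76 , -0.513]), 'width': np.float64(0.001), 'joint_positions': array([ 0.21 ,  0.348,  1.042, -0.002,  1.753,  1.975])}
target [0.634 0.195 0.089] shift cm [-0.23 -0.16 13.96] turn [ 0.002  0.001 -0.003]
```

View pics/t1.png

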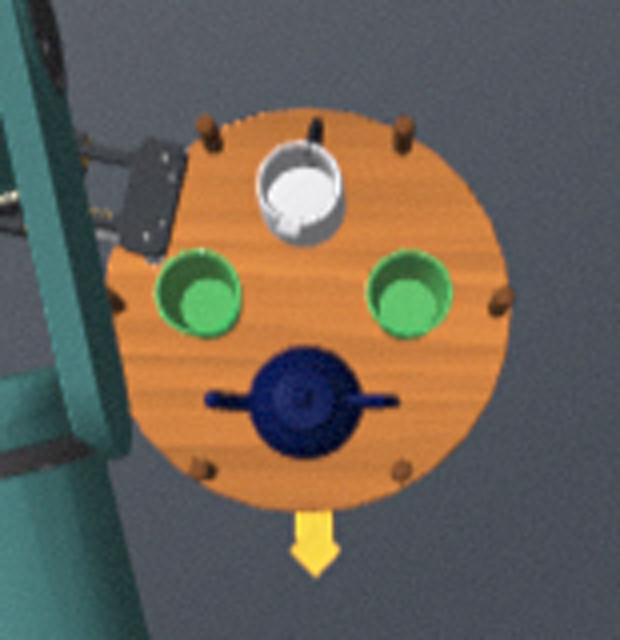

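View pics/s1.png

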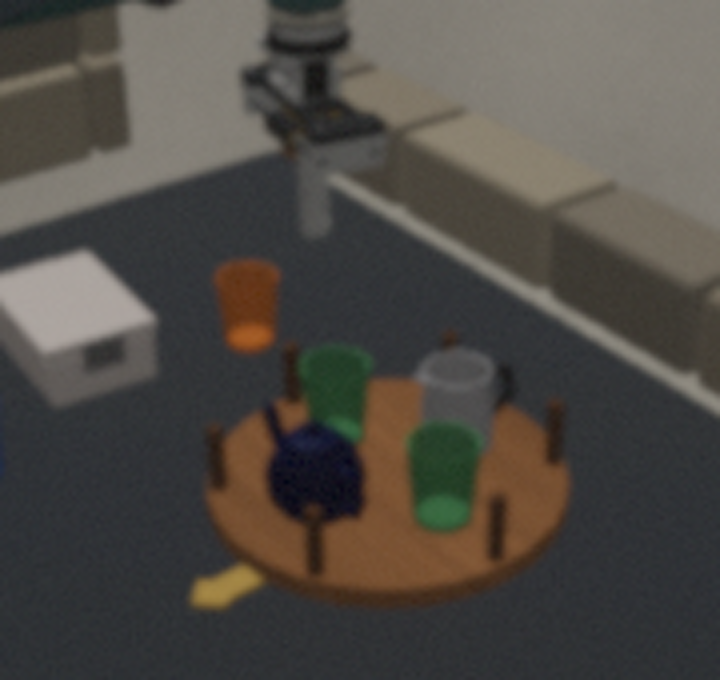

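Emit:
apply_moves([
  [[0, 0, 1.4], [0, 0, 0], 0],
  [[-0.1, 0, 2.9], [0, 0, 0], 0],
  [[-0.1, 0, 4.4], [0, 0, 0], 0],
  [[-0.1, -0.1, 6.0], [0, 0, 0], 0],
  [[-0.2, -0.1, 7.6], [0, 0, 0], 0],
  [[-0.2, -0.1, 9.2], [0, 0, 0], 0],
  [[-0.2, -0.2, 10.8], [0, 0, 0], 0],
  [[-0.2, -0.2, 12.4], [0, 0, 0], 0],
  [[-0.2, -0.2, 13.7], [0, 0, 0], 0],
  [[-0.2, -0.2, 14.0], [0, 0, 0], 0],
])

```text
time: 3.53
tool_pos: [0.6299, 0.1989, 0.0873]
ee_rot: [3.14, 0.005, -0.185]
wrist_force: [-0.8, -0.0, -0.6]
width: 0.0004
```

```bash
python3 -c "
from h import *
obs(); rel(79,.153,.089); rel(99,.153,.089)
crop('side','s2',165,345,80,250,4)
for k in range(1,11):
  a=np.radians(2*k); print(round(-15.3*np.sin(a),2),round(15.3*(1-np.cos(a)),2),round(-a,3))
"
```

```text
{'time': np.float64(3.533), 'tool_pos': array([0.63 , 0.199, 0.087]), 'ee_rot': array([ 3.14 ,  0.005, -0.185]), 'wrist_force': array([-0.762, -0.01 , -0.55 ]), 'width': np.float64(0.0), 'joint_positions': array([0.22 , 0.39 , 1.268, 0.   , 1.489, 1.976])}
target [0.634 0.195 0.089] shift cm [ 0.5   0.33 -0.18] turn [0.002 0.005 0.007]
target [0.581 0.196 0.089] shift cm [-4.74  1.22 -0.15] turn [ 0.001  0.006 -0.342]
-0.53 0.01 -0.035
-1.07 0.04 -0.07
-1.6 0.08 -0.105
-2.13 0.15 -0.14
-2.66 0.23 -0.175
-3.18 0.33 -0.209
-3.7 0.45 -0.244
-4.22 0.59 -0.279
-4.73 0.75 -0.314
-5.23 0.92 -0.349
```

View pics/s2.png

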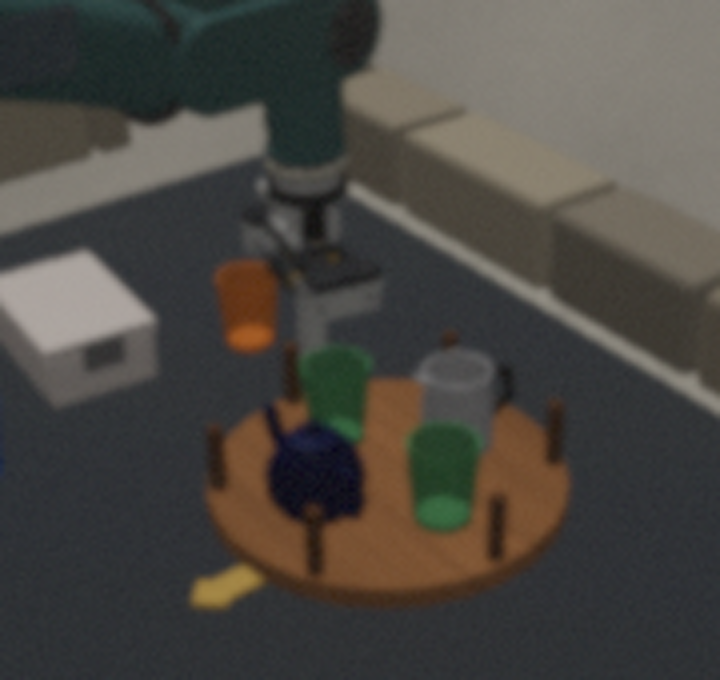

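Emit:
apply_moves([
  [[-0.3, 0.0, 0], [0, 0, -0.02], 0],
  [[-0.7, 0.05, 0], [0, 0, -0.05], 0],
  [[-1.1, 0.1, 0], [0, 0, -0.08], 0],
  [[-1.6, 0.2, 0], [0, 0, -0.115], 0],
  [[-2.1, 0.3, 0], [0, 0, -0.15], 0],
  [[-2.6, 0.4, 0], [0, 0, -0.185], 0],
  [[-3.15, 0.55, 0], [0, 0, -0.225], 0],
  [[-3.7, 0.7, 0], [0, 0, -0.265], 0],
  [[-4.25, 0.9, 0], [0, 0, -0.305], 0],
  [[-4.8, 1.1, 0], [0, 0, -0.342], 0],
])

```text
time: 4.42
tool_pos: [0.5841, 0.1973, 0.0929]
ee_rot: [-3.141, -0.005, 0.158]
wrist_force: [0.6, 1.0, -1.5]
width: 0.0006
```

```bash
python3 -c "
from h import *
obs(); rel(99,.153,.089);rel(119,.153,.089);crop('top','t3',165,320,100,260,4)"
```

```text
{'time': np.float64(4.417), 'tool_pos': array([0.584, 0.197, 0.093]), 'ee_rot': array([-3.141, -0.005,  0.158]), 'wrist_force': array([ 0.551,  0.965, -1.527]), 'width': np.float64(0.001), 'joint_positions': array([2.330e-01, 2.850e-01, 1.394e+00, 1.000e-03, 1.458e+00, 1.646e+00])}
target [0.581 0.196 0.089] shift cm [-0.33  0.12  0.39] turn [-0.001 -0.005  0.001]
target [0.531 0.178 0.089] shift cm [-5.56  1.03  0.36] turn [-0.    -0.005 -0.348]
```

View pics/t3.png

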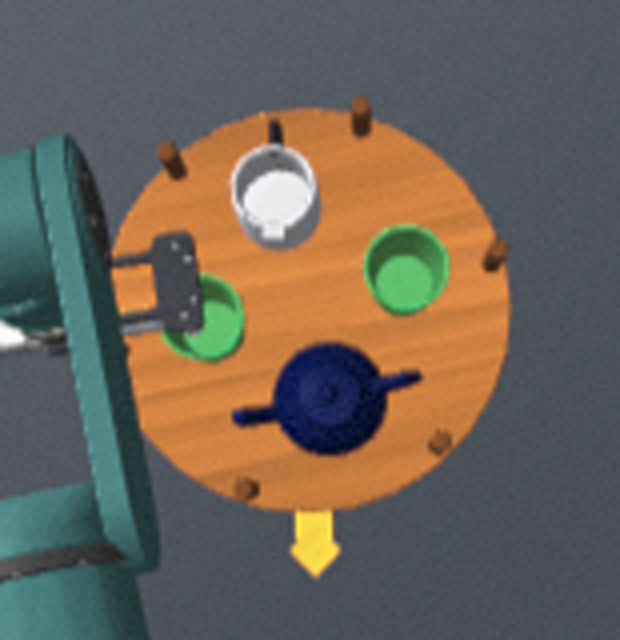

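The disc has turned about 14°, with all its load still in place. I'll continue along the same arc.

Emit:
apply_moves([
  [[-0.55, 0.01, 0], [0, 0, -0.035], 0],
  [[-1.1, 0.04, 0], [0, 0, -0.07], 0],
  [[-1.6, 0.08, 0], [0, 0, -0.105], 0],
  [[-2.15, 0.15, 0], [0, 0, -0.14], 0],
  [[-2.7, 0.23, 0], [0, 0, -0.175], 0],
  [[-3.2, 0.33, 0], [0, 0, -0.21], 0],
  [[-3.75, 0.45, 0], [0, 0, -0.245], 0],
  [[-4.25, 0.6, 0], [0, 0, -0.28], 0],
  [[-4.75, 0.75, 0], [0, 0, -0.315], 0],
  [[-5.25, 0.92, 0], [0, 0, -0.35], 0],
])

```text
time: 5.3
tool_pos: [0.5337, 0.1799, 0.0924]
ee_rot: [3.141, -0.004, 0.507]
wrist_force: [0.7, 1.6, 0.4]
width: 0.0006
```

```bash
python3 -c "
from h import *
obs(); rel(119,.153,.089);rel(139,.153,.089)"
```

```text
{'time': np.float64(5.3), 'tool_pos': array([0.534, 0.18 , 0.092]), 'ee_rot': array([ 3.141, -0.004,  0.507]), 'wrist_force': array([0.663, 1.571, 0.398]), 'width': np.float64(0.001), 'joint_positions': array([2.240e-01, 1.720e-01, 1.532e+00, 1.000e-03, 1.434e+00, 1.288e+00])}
target [0.531 0.178 0.089] shift cm [-0.33  0.    0.34] turn [ 0.    -0.004  0.001]
target [0.49  0.145 0.089] shift cm [-5.56  0.92  0.32] turn [ 0.001 -0.004 -0.348]
```

Tracking is good, with about 3 mm of lag.

Emit:
apply_moves([
  [[-0.55, 0.01, 0], [0, 0, -0.035], 0],
  [[-1.1, 0.04, 0], [0, 0, -0.07], 0],
  [[-1.6, 0.08, 0], [0, 0, -0.105], 0],
  [[-2.15, 0.15, 0], [0, 0, -0.14], 0],
  [[-2.7, 0.23, 0], [0, 0, -0.175], 0],
  [[-3.2, 0.33, 0], [0, 0, -0.21], 0],
  [[-3.75, 0.45, 0], [0, 0, -0.245], 0],
  [[-4.25, 0.6, 0], [0, 0, -0.28], 0],
  [[-4.75, 0.75, 0], [0, 0, -0.315], 0],
  [[-5.25, 0.92, 0], [0, 0, -0.35], 0],
])

```text
time: 6.13
tool_pos: [0.4919, 0.1465, 0.0923]
ee_rot: [3.14, -0.003, 0.857]
wrist_force: [-0.4, 1.5, 0.2]
width: 0.0007
```

Emit:
apply_moves([
  [[-0.55, 0.01, 0], [0, 0, -0.035], 0],
  [[-1.1, 0.04, 0], [0, 0, -0.07], 0],
  [[-1.6, 0.08, 0], [0, 0, -0.105], 0],
  [[-2.15, 0.15, 0], [0, 0, -0.14], 0],
  [[-2.7, 0.23, 0], [0, 0, -0.175], 0],
  [[-3.2, 0.33, 0], [0, 0, -0.21], 0],
  [[-3.75, 0.45, 0], [0, 0, -0.245], 0],
  [[-4.25, 0.6, 0], [0, 0, -0.28], 0],
  [[-4.75, 0.75, 0], [0, 0, -0.315], 0],
  [[-5.25, 0.92, 0], [0, 0, -0.35], 0],
])

```text
time: 6.97
tool_pos: [0.4641, 0.1007, 0.0921]
ee_rot: [3.14, -0.002, 1.207]
wrist_force: [-1.0, 1.1, 0.9]
width: 0.0006
```

```bash
python3 -c "
from h import *
obs(); rel(159,.153,.089);rel(179,.153,.089);crop('side','s4',165,345,80,250,4)"
```

```text
{'time': np.float64(6.967), 'tool_pos': array([0.464, 0.101, 0.092]), 'ee_rot': array([ 3.140e+00, -2.000e-03,  1.207e+00]), 'wrist_force': array([-1.042,  1.078,  0.923]), 'width': np.float64(0.001), 'joint_positions': array([ 9.300e-02, -2.000e-02,  1.738e+00,  1.000e-03,  1.421e+00,
        4.570e-01])}
target [0.462 0.099 0.089] shift cm [-0.2  -0.14  0.31] turn [ 0.002 -0.002  0.003]
target [0.452 0.047 0.089] shift cm [-5.44  0.77  0.3 ] turn [ 0.002 -0.002 -0.346]
```

View pics/s4.png

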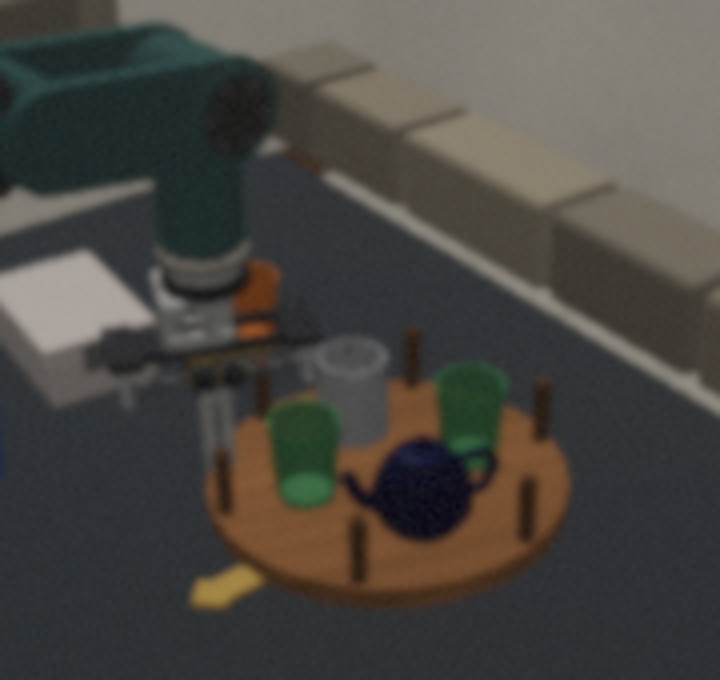

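Emit:
apply_moves([
  [[-0.55, 0.0, 0], [0, 0, -0.035], 0],
  [[-1.1, 0.02, 0], [0, 0, -0.07], 0],
  [[-1.6, 0.06, 0], [0, 0, -0.105], 0],
  [[-2.15, 0.12, 0], [0, 0, -0.14], 0],
  [[-2.7, 0.2, 0], [0, 0, -0.175], 0],
  [[-3.2, 0.29, 0], [0, 0, -0.21], 0],
  [[-3.75, 0.4, 0], [0, 0, -0.245], 0],
  [[-4.25, 0.53, 0], [0, 0, -0.28], 0],
  [[-4.75, 0.68, 0], [0, 0, -0.315], 0],
  [[-5.25, 0.84, 0], [0, 0, -0.35], 0],
])

```text
time: 7.85
tool_pos: [0.4535, 0.0485, 0.0919]
ee_rot: [3.139, -0.001, 1.556]
wrist_force: [-0.1, 1.8, 0.5]
width: 0.0003
```

Emit:
apply_moves([
  [[-0.55, 0.01, 0], [0, 0, -0.035], 0],
  [[-1.1, 0.04, 0], [0, 0, -0.07], 0],
  [[-1.6, 0.08, 0], [0, 0, -0.105], 0],
  [[-2.15, 0.15, 0], [0, 0, -0.14], 0],
  [[-2.7, 0.23, 0], [0, 0, -0.175], 0],
  [[-3.2, 0.33, 0], [0, 0, -0.21], 0],
  [[-3.75, 0.45, 0], [0, 0, -0.245], 0],
  [[-4.25, 0.6, 0], [0, 0, -0.28], 0],
  [[-4.75, 0.75, 0], [0, 0, -0.315], 0],
  [[-5.25, 0.92, 0], [0, 0, -0.35], 0],
])

```text
time: 8.68
tool_pos: [0.4616, -0.0044, 0.0917]
ee_rot: [3.14, 0.0, 1.906]
wrist_force: [-0.5, 0.7, 1.1]
width: 0.0006
```

```bash
python3 -c "
from h import *
obs(); rel(199,.153,.089);rel(219,.153,.089)"
```

```text
{'time': np.float64(8.683), 'tool_pos': array([ 0.462, -0.004,  0.092]), 'ee_rot': array([3.14 , 0.   , 1.906]), 'wrist_force': array([-0.45 ,  0.707,  1.053]), 'width': np.float64(0.001), 'joint_positions': array([-1.330e-01, -4.900e-02,  1.767e+00,  1.000e-03,  1.423e+00,
       -4.680e-01])}
target [ 0.46  -0.005  0.089] shift cm [-0.05 -0.15  0.27] turn [0.002 0.    0.004]
target [ 0.486 -0.052  0.089] shift cm [-5.28  0.75  0.28] turn [ 0.002  0.    -0.345]
```

Emit:
apply_moves([
  [[-0.55, 0.0, 0], [0, 0, -0.035], 0],
  [[-1.1, 0.02, 0], [0, 0, -0.07], 0],
  [[-1.6, 0.06, 0], [0, 0, -0.105], 0],
  [[-2.15, 0.12, 0], [0, 0, -0.14], 0],
  [[-2.7, 0.2, 0], [0, 0, -0.175], 0],
  [[-3.2, 0.29, 0], [0, 0, -0.21], 0],
  [[-3.75, 0.4, 0], [0, 0, -0.245], 0],
  [[-4.25, 0.53, 0], [0, 0, -0.28], 0],
  [[-4.75, 0.68, 0], [0, 0, -0.315], 0],
  [[-5.25, 0.84, 0], [0, 0, -0.35], 0],
])

```text
time: 9.52
tool_pos: [0.4871, -0.051, 0.0917]
ee_rot: [3.14, 0.001, 2.256]
wrist_force: [0.6, 1.4, 0.5]
width: 0.0006
```

Emit:
apply_moves([
  [[-0.55, 0.01, 0], [0, 0, -0.035], 0],
  [[-1.1, 0.04, 0], [0, 0, -0.07], 0],
  [[-1.6, 0.08, 0], [0, 0, -0.105], 0],
  [[-2.15, 0.15, 0], [0, 0, -0.14], 0],
  [[-2.7, 0.23, 0], [0, 0, -0.175], 0],
  [[-3.2, 0.33, 0], [0, 0, -0.21], 0],
  [[-3.75, 0.45, 0], [0, 0, -0.245], 0],
  [[-4.25, 0.6, 0], [0, 0, -0.28], 0],
  [[-4.75, 0.75, 0], [0, 0, -0.315], 0],
  [[-5.25, 0.92, 0], [0, 0, -0.35], 0],
])

```text
time: 10.35
tool_pos: [0.5272, -0.086, 0.0917]
ee_rot: [3.141, 0.001, 2.606]
wrist_force: [-1.0, 0.4, 0.3]
width: 0.0005
```

```bash
python3 -c "
from h import *
obs(); rel(239,.153,.089);rel(255,.153,.089);crop('side','s5',165,345,80,250,4);crop('top','t5',165,320,100,260,4)"
```

```text
{'time': np.float64(10.35), 'tool_pos': array([ 0.527, -0.086,  0.092]), 'ee_rot': array([3.141e+00, 1.000e-03, 2.606e+00]), 'wrist_force': array([-1.022,  0.449,  0.294]), 'width': np.float64(0.0), 'joint_positions': array([-2.680e-01,  1.120e-01,  1.601e+00,  1.000e-03,  1.427e+00,
       -1.304e+00])}
target [ 0.526 -0.087  0.089] shift cm [ 0.05 -0.11  0.27] turn [0.001 0.001 0.005]
target [ 0.565 -0.103  0.089] shift cm [-4.17  0.46  0.27] turn [ 0.001  0.001 -0.274]
```

View pics/s5.png

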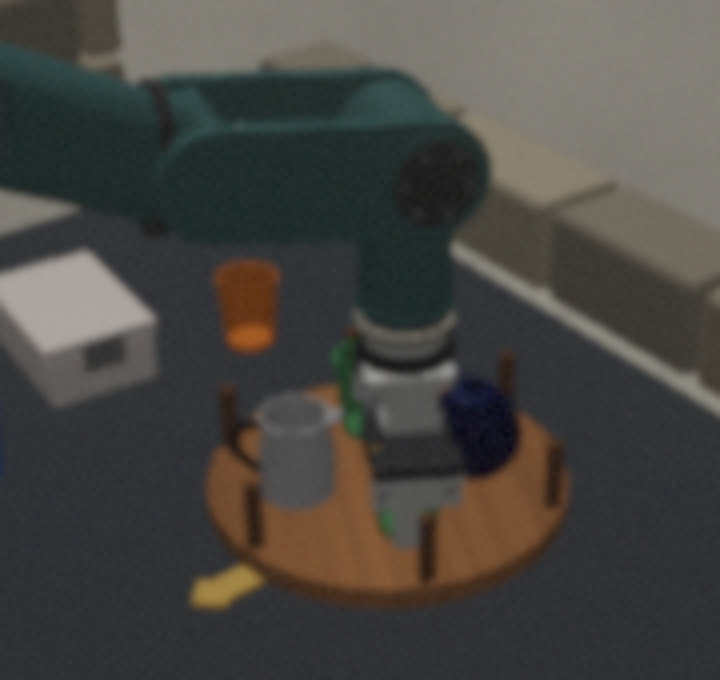

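View pics/t5.png

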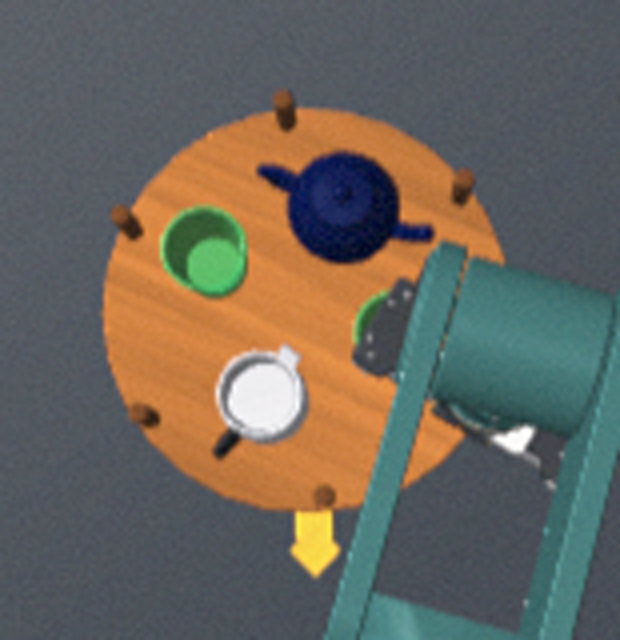

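Emit:
apply_moves([
  [[-0.55, 0.0, 0], [0, 0, -0.035], 0],
  [[-1.1, 0.0, 0], [0, 0, -0.07], 0],
  [[-1.6, 0.04, 0], [0, 0, -0.105], 0],
  [[-2.15, 0.08, 0], [0, 0, -0.14], 0],
  [[-2.7, 0.15, 0], [0, 0, -0.175], 0],
  [[-3.15, 0.24, 0], [0, 0, -0.205], 0],
  [[-3.5, 0.32, 0], [0, 0, -0.23], 0],
  [[-3.8, 0.37, 0], [0, 0, -0.25], 0],
  [[-4.0, 0.42, 0], [0, 0, -0.264], 0],
  [[-4.1, 0.45, 0], [0, 0, -0.27], 0],
])

```text
time: 11.28
tool_pos: [0.5643, -0.1031, 0.0908]
ee_rot: [3.141, 0.0, 2.875]
wrist_force: [-1.1, 0.2, 0.2]
width: 0.0008
```

```bash
python3 -c "
from h import *
obs(); rel(255,.153,.089);rel(261,.153,.089);rel(264,.153,.089);crop('top','t6',165,320,100,260,5)
crop('side','s6',165,345,130,250,4)"
```

```text
{'time': np.float64(11.283), 'tool_pos': array([ 0.564, -0.103,  0.091]), 'ee_rot': array([3.141, 0.   , 2.875]), 'wrist_force': array([-1.148,  0.193,  0.172]), 'width': np.float64(0.001), 'joint_positions': array([-0.28 ,  0.198,  1.504,  0.   ,  1.439, -1.584])}
target [ 0.565 -0.103  0.089] shift cm [-0.11  0.02  0.18] turn [ 0.     0.    -0.005]
target [ 0.581 -0.107  0.089] shift cm [-1.71  0.11  0.18] turn [ 0.    0.   -0.11]
target [ 0.589 -0.108  0.089] shift cm [-2.5   0.22  0.18] turn [ 0.     0.    -0.162]
```

View pics/t6.png

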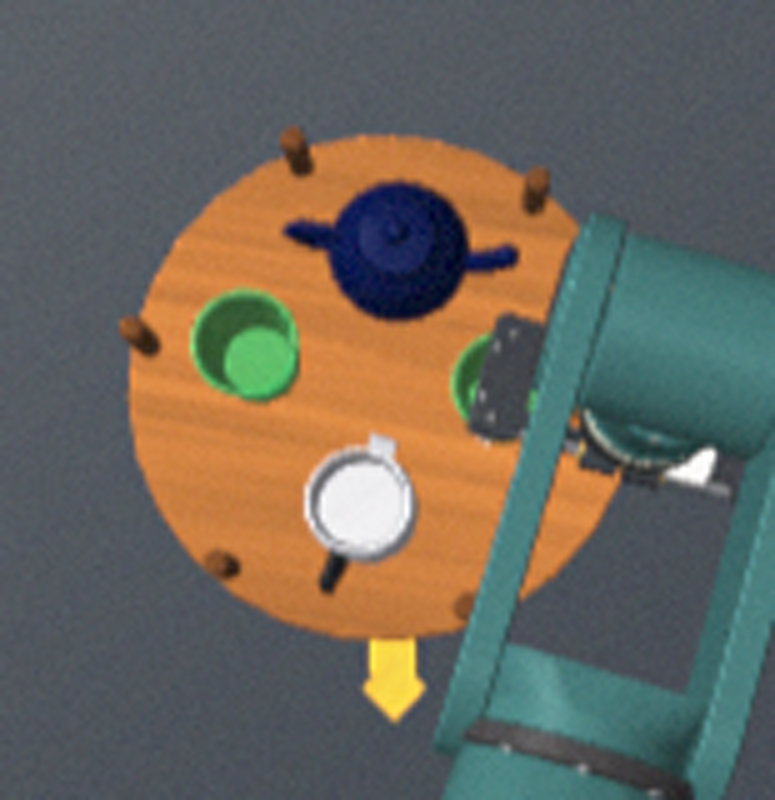

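View pics/s6.png

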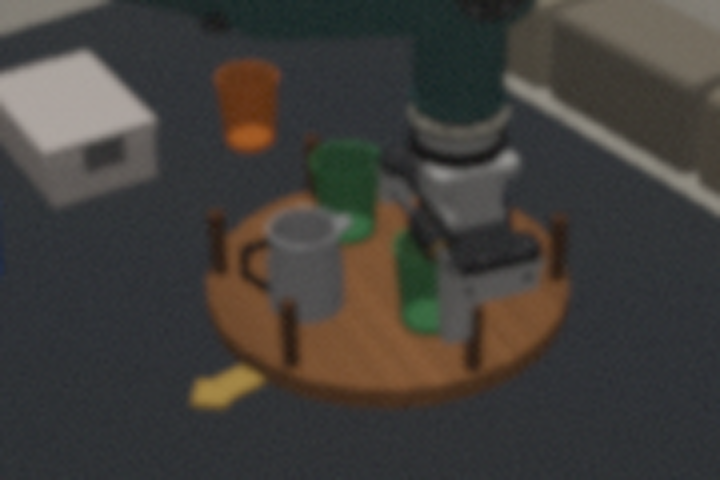

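```bash
cat > meas.py <<'E'
from h import *
from scipy.optimize import least_squares
def jug(path,show=None):
    im=cv2.imread(path)[:,:,::-1].copy(); hsv=cv2.cvtColor(im,cv2.COLOR_RGB2HSV)
    # disc
    P=np.array([onz('top',p,.044)[:2] for p in disc(im)])
    f=lambda c:np.linalg.norm(P-c,axis=1)-.165
    ctr=least_squares(f,C,loss='soft_l1',f_scale=.001).x
    m=cv2.inRange(hsv,(0,0,95),(180,70,255)); k=np.zeros_like(m)
    yy,xx=np.mgrid[:384,:512]
    W=cv2.inRange(hsv,(0,0,0),(0,0,0))
    m[:120]=0;m[226:]=0;m[:,:195]=0;m[:,290:]=0
    cs=cv2.findContours(m,cv2.RETR_EXTERNAL,cv2.CHAIN_APPROX_NONE)[0]
    cs=[c for c in cs if 250<cv2.contourArea(c)<700]
    for c in cs:
        p=c[:,0,:].astype(float)
        Q=np.array([onz('top',q,.124)[:2] for q in p]); Q0=Q.mean(0)
        dcam=Q0-np.array([.4384,-.0064]); dcam/=np.linalg.norm(dcam)
        far=(Q-Q0)@dcam>-.005
        g=lambda s:np.linalg.norm(Q[far]-s,axis=1)-.0335
        s=least_squares(g,Q0,loss='soft_l1',f_scale=.0007).x
        (ex,ey),er=cv2.minEnclosingCircle(c)
        v=s-ctr; print('disc',ctr.round(4),'jug',s.round(4),'px',p.mean(0).round(1),'area',cv2.contourArea(c),'res mm',(abs(g(s)).mean()*1e3).round(2),'r',np.linalg.norm(v).round(4),'bearing',(np.degrees(np.arctan2(v[1],v[0]))%360).round(2))
    mp=cv2.inRange(hsv,(20,120,120),(30,255,255)); mp[:229]=0;mp[248:]=0;mp[:,300:]=0;mp[:,:200]=0
    ys,xs=np.nonzero(mp); 
    if len(ys):
        q=np.mean([onz('top',(x,y),.008)[:2] for x,y in zip(xs,ys)],0); v=q-ctr; print('ptr',q.round(4),'bearing',(np.degrees(np.arctan2(v[1],v[0]))%360).round(2))
import sys
for a in sys.argv[1:]: jug(a)
E
python3 meas.py pics/top0.png pics/raw_t1.png pics/raw_t5.png pics/raw_t6.png
```

```text
disc [0.605  0.0449] jug [0.684  0.0467] px [239.9 147.9] area 418.0 res mm 1.53 r 0.079 bearing 1.31
ptr [0.4168 0.0363] bearing 182.63
disc [0.6036 0.0373] jug [0.6838 0.0468] px [239.9 147.9] area 417.0 res mm 1.46 r 0.0808 bearing 6.82
ptr [0.4166 0.0367] bearing 180.19
disc [0.6055 0.0475] jug [0.5265 0.0719] px [230.4 198. ] area 394.5 res mm 1.65 r 0.0826 bearing 162.83
ptr [0.4169 0.0364] bearing 183.38
disc [0.6046 0.0463] jug [0.5215 0.0513] px [237.1 199.5] area 380.0 res mm 2.06 r 0.0832 bearing 176.55
ptr [0.4171 0.0365] bearing 182.99
```

Emit:
apply_moves([
  [[-0.2, 0.0, 0], [0, 0, -0.013], 0],
  [[-0.4, 0.01, 0], [0, 0, -0.026], 0],
  [[-0.6, 0.02, 0], [0, 0, -0.039], 0],
  [[-0.8, 0.03, 0], [0, 0, -0.052], 0],
  [[-0.95, 0.04, 0], [0, 0, -0.062], 0],
  [[-1.1, 0.05, 0], [0, 0, -0.072], 0],
  [[-1.2, 0.06, 0], [0, 0, -0.078], 0],
  [[-1.25, 0.06, 0], [0, 0, -0.08], 0],
  [[-1.25, 0.06, 0], [0, 0, -0.08], 0],
  [[-1.25, 0.06, 0], [0, 0, -0.08], 0],
])

```text
time: 12.22
tool_pos: [0.5764, -0.106, 0.0904]
ee_rot: [3.142, 0.0, 2.955]
wrist_force: [-0.7, 0.6, 0.6]
width: 0.0007
```

```bash
sed -i "s/^    ctr=least.*/    ctr=np.array([.605,.0447])/" meas.py; python3 -c "
from h import *
obs(); rel(259,.153,.089);rel(264,.153,.089);crop('top','t7',165,320,100,260,5)
"; python3 meas.py pics/top0.png pics/raw_t6.png pics/raw_t7.png
```

```text
{'time': np.float64(12.217), 'tool_pos': array([ 0.576, -0.106,  0.09 ]), 'ee_rot': array([3.142, 0.   , 2.955]), 'wrist_force': array([-0.694,  0.609,  0.597]), 'width': np.float64(0.001), 'joint_positions': array([-0.279,  0.225,  1.473,  0.   ,  1.443, -1.663])}
target [ 0.576 -0.106  0.089] shift cm [0.07 0.02 0.14] turn [0.    0.    0.005]
target [ 0.589 -0.108  0.089] shift cm [-1.26  0.07  0.14] turn [ 0.     0.    -0.082]
disc [0.605  0.0447] jug [0.684  0.0467] px [239.9 147.9] area 418.0 res mm 1.53 r 0.079 bearing 1.47
ptr [0.4168 0.0363] bearing 182.56
disc [0.605  0.0447] jug [0.5215 0.0513] px [237.1 199.5] area 380.0 res mm 2.06 r 0.0837 bearing 175.49
ptr [0.4171 0.0365] bearing 182.5
disc [0.605  0.0447] jug [0.5214 0.045 ] px [239.3 199.6] area 384.0 res mm 2.35 r 0.0836 bearing 179.81
ptr [0.4166 0.0365] bearing 182.49
```

View pics/t7.png

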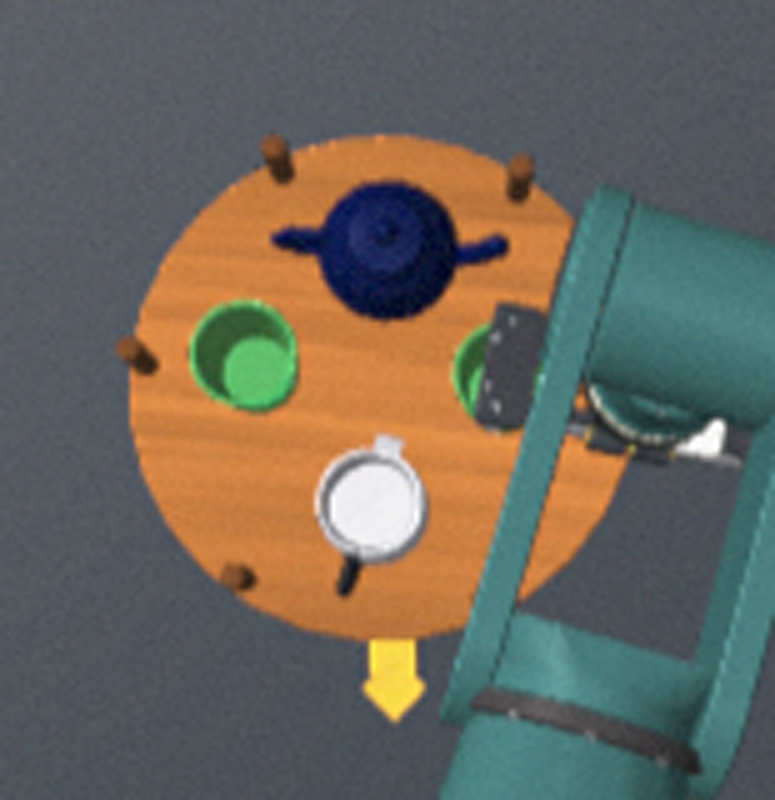

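Emit:
apply_moves([
  [[-0.1, 0.0, 0], [0, 0, -0.006], 0],
  [[-0.2, 0.01, 0], [0, 0, -0.013], 0],
  [[-0.3, 0.01, 0], [0, 0, -0.02], 0],
  [[-0.4, 0.02, 0], [0, 0, -0.026], 0],
  [[-0.5, 0.02, 0], [0, 0, -0.033], 0],
  [[-0.6, 0.03, 0], [0, 0, -0.039], 0],
  [[-0.65, 0.03, 0], [0, 0, -0.042], 0],
  [[-0.65, 0.03, 0], [0, 0, -0.042], 0],
  [[-0.65, 0.03, 0], [0, 0, -0.042], 0],
  [[-0.65, 0.03, 0], [0, 0, -0.042], 0],
])

```text
time: 13.1
tool_pos: [0.5829, -0.1068, 0.0905]
ee_rot: [3.141, 0.0, 2.997]
wrist_force: [-1.0, 0.7, 0.3]
width: 0.0009
```

```bash
python3 -c "
from h import *
obs(); rel(264,.153,.089);crop('top','t8',165,320,100,260,5);crop('side','s8',190,320,130,240,6)
"; python3 meas.py pics/raw_t8.png
```

```text
{'time': np.float64(13.1), 'tool_pos': array([ 0.583, -0.107,  0.09 ]), 'ee_rot': array([3.141, 0.   , 2.997]), 'wrist_force': array([-0.979,  0.656,  0.291]), 'width': np.float64(0.001), 'joint_positions': array([-0.277,  0.239,  1.456,  0.   ,  1.446, -1.703])}
target [ 0.589 -0.108  0.089] shift cm [-0.61  0.    0.15] turn [ 0.     0.001 -0.04 ]
disc [0.605  0.0447] jug [0.521  0.0414] px [240.3 199.9] area 379.0 res mm 2.3 r 0.084 bearing 182.28
ptr [0.4168 0.0367] bearing 182.43
```

View pics/t8.png

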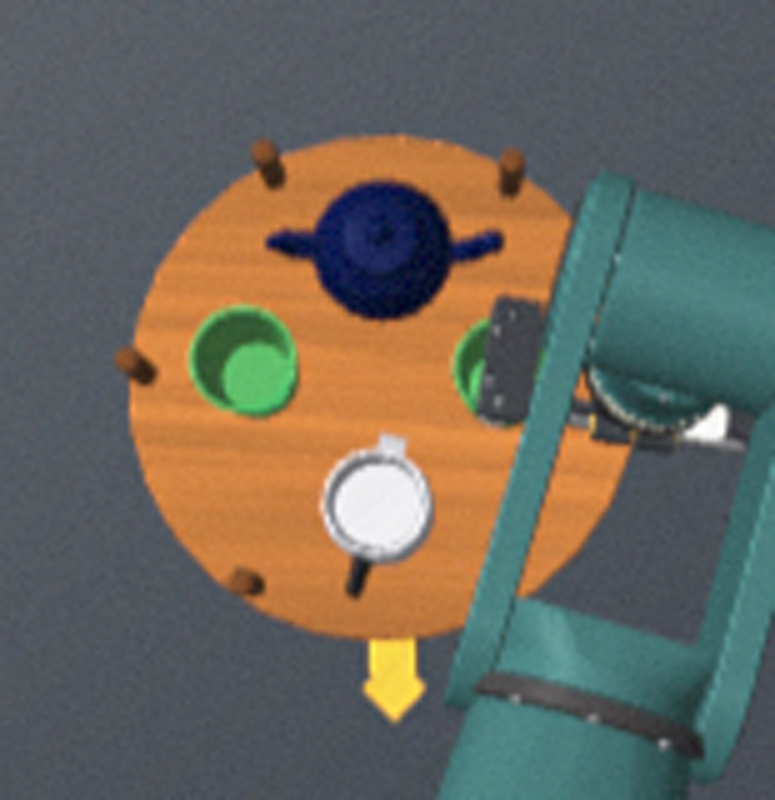

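View pics/s8.png

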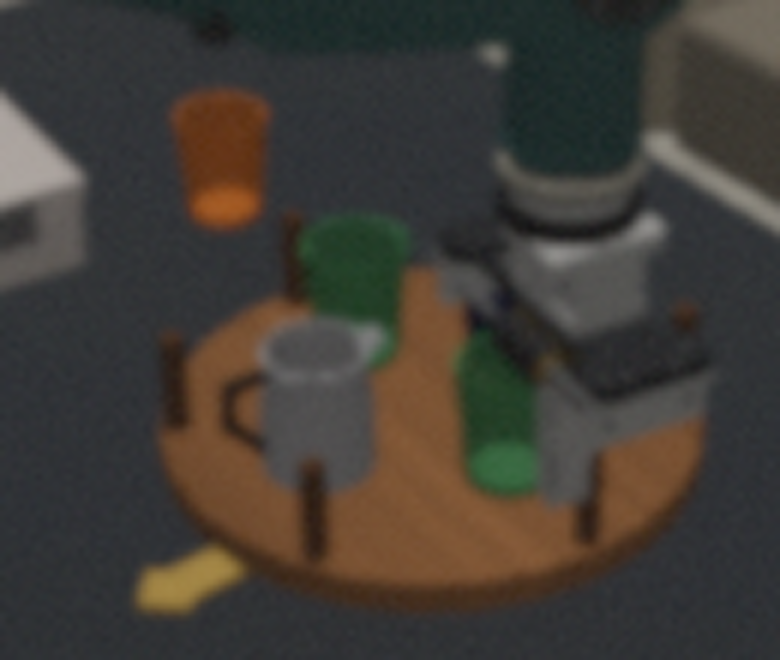

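```bash
python3 - <<'E'
from h import *
ct=np.array([.605,.0445])
def b(w): v=w[:2]-ct; return w[:2].round(4),np.linalg.norm(v).round(4),(np.degrees(np.arctan2(v[1],v[0]))%360).round(2)
im=cv2.imread('pics/raw_t8.png'); g=cv2.cvtColor(im,cv2.COLOR_BGR2GRAY); hsv=cv2.cvtColor(im,cv2.COLOR_BGR2HSV)
# saturation profile across rows for the jug sides
for y in (198,200,202):
    s=hsv[y,224:258,1].astype(int); print(y,s.tolist())
for n,p,z in[('rim',(377.5,504),.124),('pegL',(128,358),.109),('pegTL',(264,150),.109),('pegTR',(512,158),.109),('pegBL',(243,580),.109)]:
    print(n,b(onz('top',(p[0]/5+165-.4,p[1]/5+100-.4),z)))
# inner floor: very bright white
for nm in('top0','raw_t8'):
    i=cv2.cvtColor(cv2.imread(f'pics/{nm}.png'),cv2.COLOR_BGR2GRAY); m=(i>205).astype(np.uint8); m[:120]=0;m[226:]=0;m[:,:200]=0;m[:,285:]=0
    n,l,st,ce=cv2.connectedComponentsWithStats(m); k=1+st[1:,4].argmax(); print(nm,st[k],ce[k],b(onz('top',ce[k],.05)))
E
```

```text
198 [176, 179, 176, 175, 164, 108, 8, 6, 4, 4, 3, 3, 2, 2, 2, 2, 2, 4, 3, 1, 3, 3, 2, 3, 1, 6, 4, 127, 173, 175, 171, 175, 171, 174]
200 [172, 175, 168, 176, 152, 70, 12, 7, 2, 2, 3, 3, 3, 3, 4, 2, 3, 3, 2, 4, 3, 1, 3, 5, 1, 9, 5, 64, 169, 179, 172, 184, 173, 174]
202 [176, 173, 174, 175, 161, 88, 4, 8, 3, 3, 2, 3, 3, 3, 3, 3, 4, 3, 3, 2, 2, 2, 3, 3, 4, 7, 10, 41, 171, 174, 176, 172, 168, 177]
rim (array([0.5212, 0.0428]), np.float64(0.0838), np.float64(181.16))
pegL (array([0.6094, 0.1969]), np.float64(0.1525), np.float64(88.33))
pegTL (array([0.7398, 0.1172]), np.float64(0.1531), np.float64(28.33))
pegTR (array([ 0.7363, -0.0353]), np.float64(0.1536), np.float64(328.72))
pegBL (array([0.4756, 0.1235]), np.float64(0.1516), np.float64(148.61))
top0 [230 137  20  21 203] [240.34482759 148.48275862] (array([0.6952, 0.0485]), np.float64(0.0903), np.float64(2.54))
raw_t8 [232 193  19  18 246] [240.91463415 200.85772358] (array([0.5257, 0.0437]), np.float64(0.0793), np.float64(180.55))
```

Emit:
apply_moves([
  [[-0.05, 0.0, 0], [0, 0, -0.003], 0],
  [[-0.1, 0.0, 0], [0, 0, -0.006], 0],
  [[-0.15, 0.0, 0], [0, 0, -0.01], 0],
  [[-0.2, 0.0, 0], [0, 0, -0.013], 0],
  [[-0.25, 0.0, 0], [0, 0, -0.016], 0],
  [[-0.3, 0.0, 0], [0, 0, -0.02], 0],
  [[-0.33, 0.0, 0], [0, 0, -0.022], 0],
  [[-0.35, 0.0, 0], [0, 0, -0.023], 0],
  [[-0.35, 0.0, 0], [0, 0, -0.023], 0],
  [[-0.35, 0.0, 0], [0, 0, -0.023], 0],
])

```text
time: 14.03
tool_pos: [0.5863, -0.1074, 0.0905]
ee_rot: [3.141, 0.0, 3.02]
wrist_force: [-1.0, 0.2, 1.1]
width: 0.0003
```

Emit:
apply_moves([
  [[0.3, 0.0, 0], [0, 0, 0], 0],
  [[0.7, 0.0, 0], [0, 0, 0], 0],
  [[1.0, 0.0, 0], [0, 0, 0], 0],
  [[1.0, 0.0, -1.5], [0, 0, 0], 0],
  [[1.0, 0.0, -3.5], [0, 0, 0], 0],
  [[1.0, 0.0, -5.5], [0, 0, 0], 0],
  [[1.0, 0.0, -7.5], [0, 0, 0], 0],
  [[1.0, 0.0, -9.5], [0, 0, 0], 0],
  [[1.0, 0.0, -11.5], [0, 0, 0], 0],
  [[1.0, 0.0, -13.0], [0, 0, 0], 0],
])

```text
time: 14.87
tool_pos: [0.5764, -0.1064, 0.2227]
ee_rot: [-3.141, 0.003, 3.02]
wrist_force: [0.8, 0.7, 0.9]
width: 0.0007
```

Emit:
apply_moves([
  [[0.0, -2, 0], [0, 0, 0], 0],
  [[0.0, -4, 0], [0, 0, 0], 0],
  [[0.0, -6, 0], [0, 0, 0], 0],
  [[0, -8, 0], [0, 0, 0], 0],
  [[0, -10, 0], [0, 0, 0], 0],
  [[0, -12, 0], [0, 0, 0], 0],
  [[0, -14, 0], [0, 0, 0], 0],
  [[0, -16, 0], [0, 0, 0], 0],
  [[0, -17, 0], [0, 0, 0], 0],
  [[0, -17, 0], [0, 0, 0], 0],
])

```text
time: 15.7
tool_pos: [0.5549, -0.2769, 0.2201]
ee_rot: [-3.141, -0.0, 3.017]
wrist_force: [0.1, 1.0, -0.6]
width: 0.0001
```

```bash
python3 -c "
from h import *
obs();crop('top','t9',165,320,100,260,5);crop('side','s9',150,345,90,250,4)
"; python3 meas.py pics/raw_t9.png
```

```text
{'time': np.float64(15.7), 'tool_pos': array([ 0.555, -0.277,  0.22 ]), 'ee_rot': array([-3.141, -0.   ,  3.017]), 'wrist_force': array([ 0.137,  0.961, -0.569]), 'width': np.float64(0.0), 'joint_positions': array([-5.540e-01,  2.450e-01,  1.189e+00, -1.000e-03,  1.708e+00,
       -2.000e+00])}
disc [0.605  0.0447] jug [0.5211 0.0396] px [240.9 199.6] area 378.0 res mm 2.23 r 0.084 bearing 183.46
ptr [0.4166 0.0366] bearing 182.46
```

View pics/t9.png

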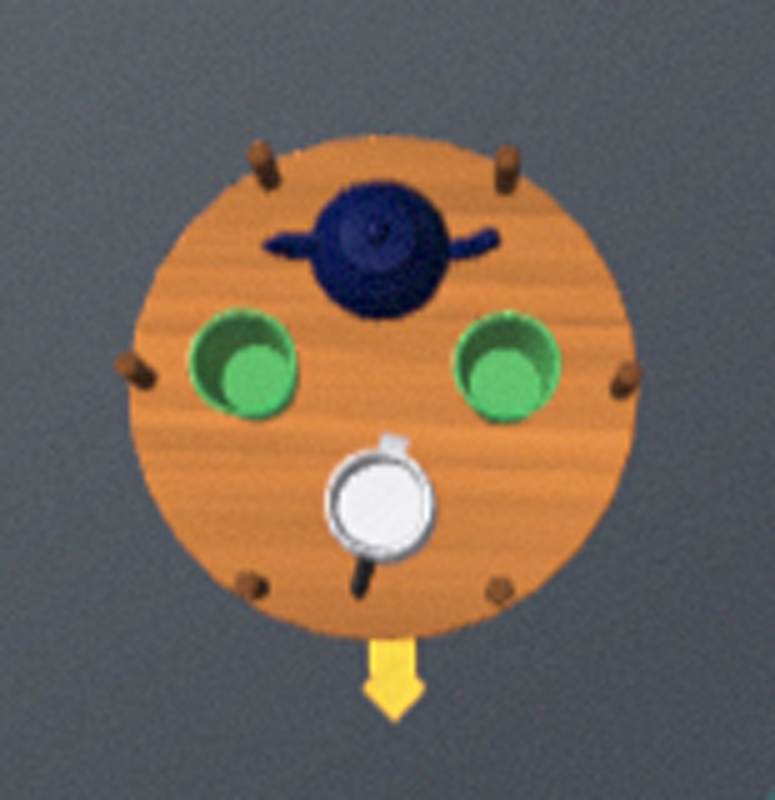

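View pics/s9.png

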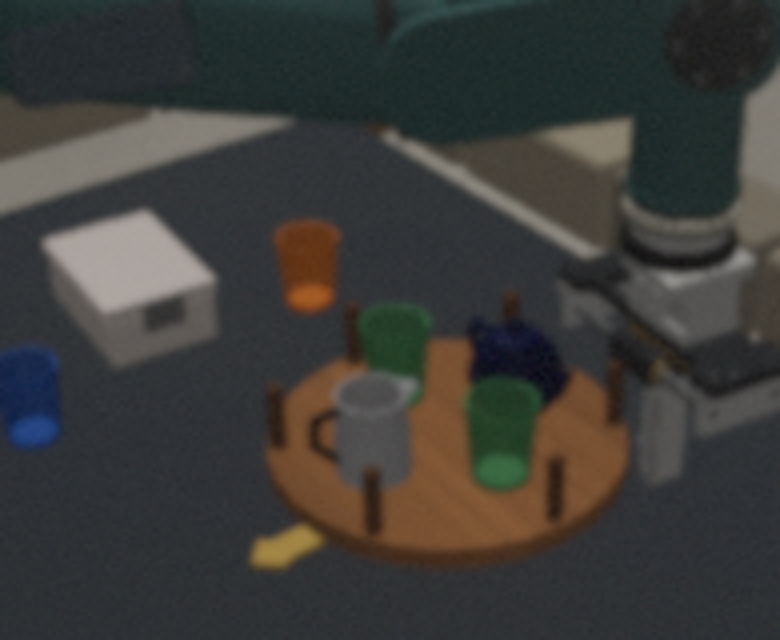

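```bash
python3 - <<'E'
from h import *
ct=np.array([.605,.0446])
def b(w): v=w[:2]-ct; return w[:2].round(4),np.linalg.norm(v).round(4),(np.degrees(np.arctan2(v[1],v[0]))%360).round(2)
for nm,y0 in(('top0',147),('raw_t9',200)):
    hsv=cv2.cvtColor(cv2.imread(f'pics/{nm}.png'),cv2.COLOR_BGR2HSV)
    for y in range(y0-4,y0+5):
        s=hsv[y,220:262,1].astype(float); c=s.argmin(); i=np.where(s<88)[0]; L,Rr=i.min(),i.max()
        xl=L-(88-s[L])/(s[L-1]-s[L]); xr=Rr+(88-s[Rr])/(s[Rr+1]-s[Rr]); print(nm,y,round(220+xl,2),round(220+xr,2),'mid',round(220+(xl+xr)/2,2),'w',round(xr-xl,2),end=' ')
        print('L->',onz('top',(220+xl,y),.124)[1].round(4),'R->',onz('top',(220+xr,y),.124)[1].round(4))
for n,p,z in[('rim',(380.5,504),.124),('pegL',(128,362),.109),('pegTL',(260,149),.109),('pegTR',(509,154),.109),('pegBL',(248,583),.109),('pegBR',(499,591),.109),('pegR',(629,375),.109)]:
    print(n,b(onz('top',(p[0]/5+165-.4,p[1]/5+100-.4),z)))
f=lambda p,z:b(onz('side',(p[0]/4+150-.4,p[1]/4+90-.4),z))
print('side rim',f((372,393),.124)); print('side disc edge L/R n/a')
for p in[(275,388),(351,307),(511,295),(615,361),(555,460),(372,471)]: print('side peg',f(p,.109))
i=cv2.cvtColor(cv2.imread('pics/raw_t9.png'),cv2.COLOR_BGR2GRAY); m=(i>205).astype(np.uint8); m[:190]=0;m[226:]=0;m[:,:200]=0;m[:,285:]=0
n,l,st,ce=cv2.connectedComponentsWithStats(m); k=1+st[1:,4].argmax(); print(st[k],ce[k],b(onz('top',ce[k],.05)))
E
```

```text
top0 143 229.07 249.83 mid 239.45 w 20.76 L-> 0.0791 R-> 0.0165
top0 144 228.79 250.15 mid 239.47 w 21.36 L-> 0.0799 R-> 0.0155
top0 145 228.72 250.42 mid 239.57 w 21.7 L-> 0.0801 R-> 0.0146
top0 146 228.66 250.51 mid 239.58 w 21.85 L-> 0.0802 R-> 0.0143
top0 147 228.66 250.57 mid 239.61 w 21.91 L-> 0.0801 R-> 0.0141
top0 148 228.74 250.6 mid 239.67 w 21.86 L-> 0.0798 R-> 0.014
top0 149 229.04 250.72 mid 239.88 w 21.68 L-> 0.0789 R-> 0.0136
top0 150 229.18 250.77 mid 239.98 w 21.59 L-> 0.0783 R-> 0.0134
top0 151 229.35 250.79 mid 240.07 w 21.45 L-> 0.0778 R-> 0.0132
raw_t9 196 230.15 250.6 mid 240.38 w 20.45 L-> 0.0726 R-> 0.0118
raw_t9 197 230.08 251.07 mid 240.58 w 21.0 L-> 0.0728 R-> 0.0104
raw_t9 198 229.57 251.42 mid 240.5 w 21.85 L-> 0.0742 R-> 0.0093
raw_t9 199 229.45 251.57 mid 240.51 w 22.11 L-> 0.0745 R-> 0.0089
raw_t9 200 229.44 251.65 mid 240.55 w 22.21 L-> 0.0745 R-> 0.0086
raw_t9 201 229.45 251.73 mid 240.59 w 22.28 L-> 0.0744 R-> 0.0083
raw_t9 202 229.59 251.72 mid 240.65 w 22.13 L-> 0.0739 R-> 0.0083
raw_t9 203 229.78 251.6 mid 240.69 w 21.82 L-> 0.0733 R-> 0.0086
raw
[... 528 characters left out ...]
float64(0.152), np.float64(269.13))
side rim (array([0.5192, 0.0386]), np.float64(0.086), np.float64(184.0))
side disc edge L/R n/a
side peg (array([0.4679, 0.1154]), np.float64(0.1543), np.float64(152.67))
side peg (array([0.5976, 0.1899]), np.float64(0.1455), np.float64(92.9))
side peg (array([0.7315, 0.1156]), np.float64(0.1451), np.float64(29.29))
side peg (array([ 0.7334, -0.0318]), np.float64(0.1494), np.float64(329.25))
side peg (array([ 0.5953, -0.1146]), np.float64(0.1595), np.float64(266.51))
side peg (array([ 0.4673, -0.0366]), np.float64(0.1599), np.float64(210.51))
[233 192  18  19 242] [241.59504132 200.7892562 ] (array([0.526 , 0.0416]), np.float64(0.0791), np.float64(182.19))
```

```bash
python3 -c "
from bench import job,robot
print(robot.get_obs()['qvel'].round(3)); print(job.close_job())"
```

```text
[ 0.019 -0.006  0.003  0.     0.    -0.001]
the job is handed in; nothing more can be done
None
```

I turned the turntable about 180° anticlockwise with one slow push on a single rim peg, using the closed fingertips, and the milk jug now stands in line with the brass pointer. I made the last few degrees in small steps, checking the camera between them. Then I backed the fingers off, lifted clear and handed the job in at about 16 s of the 64 s allowed.

- **Alignment:** after the retreat, the pointer bears about 182.4° from the axis. Three top-view measurements put the jug at 182.1°, 182.4° and 182.2°, so it is within about half a degree.
- **Checks that disagreed:** the automatic fit to the jug's rim gave 183.5°; I trusted it less because the spout skews it and its residual was over 2 mm. The coarser side view gave 184.0° as measured and about 180.9° measured against the peg positions it sees itself. The true error could therefore be nearer 1 to 1.5°.
- **Everything else:** the last pictures show the teapot, jug and both tumblers upright in their places. The white box and the orange and blue tumblers look unmoved. The tea caddy and hook rail were out of frame in those pictures and I did not check them again; the arm stayed at the turntable and well above the table on the retreat towards their side. The wrist force readings between moves stayed at about 2 N or less.

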